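# Set the target bar on the specimen stage and hold the mirror on it

### The job

Stand the steel target bar on the table flush against the near edge of the microscope's specimen stage, orange target facing the mirror and neither end overhanging, and let go of it. Then swing the sprung mirror by its orange handle until the small camera sees the orange target in the mirror, and finish while still holding the handle so that the mirror keeps that angle. Leave the case, bottle and jar where they are.

Things in the scene. Friction and masses are not known exactly. Their poses are not given: they have to be found in the camera images.
- bar: the loose target bar: steel, 20 thick (its x) x 140 long (its y) x 56 high (its z) mm, 0.45 kg, starting upright on the table to the left or right of the mirror unit. Origin at the centre of its underside. A 40 x 40 mm orange target with a black dot is on its -x face; an orange patch on the top marks the same side
- bar_centre (a point): centre of the bar, 28 mm above its underside (same axes as the bar)
- target (a point): centre of the orange target, on the bar's -x face, 34 mm above the underside (same axes as the bar)
- edge (a point): middle of the near edge of the fixed aluminium stage plate (120 deep x 190 wide x 18 mm high, standing on the table): this point is on the edge face, 9 mm up. x points squarely into the stage, y runs along the edge, z up. Only stub holders over 60 mm behind the edge rise above the plate (to 36 mm)
- pivot (a point): on the mirror's vertical pivot axis, in the mirror's reflecting surface, at half its height (42 mm up, about level with the lens and target). Glass 58 wide x 49 mm high, top 74 mm above the table; in pictures it is a plain panel that may show no true reflection, so work from the angles
- lens (a point): front of the small blue camera's lens, 170 mm from the pivot and looking at it, 42 mm up; fixed to the same unit as the mirror's pivot
- mirror (a joint): angle of the mirror about its vertical pivot, rad: 0 at rest, growing counterclockwise seen from above, up to 1.3. A spring (0.7 to 2.6 N at the handle) swings it back to 0 when let go. The glass faces directly away from the handle: its normal is the direction from handle to pivot
- handle: the orange upright handle post, 12 mm diameter, 54 mm long, at the end of the mirror's lever, 80 mm behind the pivot axis; it swings with the mirror and spins freely about its own axis. Origin at its foot, 25 mm above the table; the lever under it is 14 mm wide and reaches up to 25 mm
- handle_mid (a point): on the handle post's axis, 34 mm above its foot (59 mm above the table), a good height to grip
- sight_line (a point): an imaginary point (nothing is seen there) 100 mm from the pivot on the line along which the camera looks after reflection in the mirror; its x axis points outward along that line, y is level and to the left of it. It turns twice as far as the mirror. The camera sees the target when this line lands on it
- stub_case: bystander: blue case with clear lid, 60 x 130 x 32 mm, origin under its centre
- bottle: bystander: white bottle, 60 mm diameter, 150 mm high, origin under its centre
- jar: bystander: small amber jar, 52 mm diameter, 60 mm high, origin under its centre
There are look-alikes about, which are no part of the job. Of the things that look like the bar, take the one that is farthest to the robot's left at the start.

How it is judged (in metres and radians):
On the way, in this order (a step that is already met when the one before it is completed fails the run):
1. the bar stands flush against the stage's near edge, target outward, and is let go (x of target in the frame of edge between -0.0235 and -0.016 m and y of target in the frame of edge between -0.035 and 0.035 m and angle between the y axis of bar_centre and the y axis of edge, either way round below 0.04 rad and angle between bar_centre's own z axis and vertical below 0.06 rad and height (world z) of bar_centre below 0.032 m and contact force between bar and the fingers below 0.2 N), for 0.2 s.
2. the mirror is held by its handle so that the camera's reflected line of sight lands on the target (all of step 1 and y of target in the frame of sight_line between -0.02 and 0.02 m and x of target in the frame of sight_line above -0.06 m and contact force between handle and the fingers above 0.4 N), for 0.3 s.
At the end, for the whole second after the job is handed in: Bar upright on the table, untouched, target outward, within 3.5 mm of the stage's near edge, 0.04 rad of parallel and 35 mm of the edge's middle; fingers hold the handle (over 0.4 N), mirror still, reflected line of sight within 20 mm sideways of the target's centre (all of step 2 and velocity of joint mirror between -0.1 and 0.1 rad/s and linear speed of bar below 0.02 m/s); the arm keeps its last pose, push and grip.
It fails at once if the stub case is pushed more than 25 mm from its place (distance of stub_case from where it was at the start of the episode above 0.025 m).
It fails at once if the bottle is pushed more than 25 mm from its place (distance of bottle from where it was at the start of the episode above 0.025 m).
It fails at once if the jar is pushed more than 25 mm from its place (distance of jar from where it was at the start of the episode above 0.025 m).
It also fails if it takes over 53 s, if anything falls off the work surface, if the arm or the gripper's body presses on something with over 40 N, if the wrist force passes 120 N, or if a joint passes its speed limit or range.

### The arm

A 6-joint arm with a two-finger parallel gripper is mounted at the origin on the work surface. World frame = base frame: x ahead of the robot, y to its left, z up, the work surface at z = 0. Lengths are in mm, angles in rad, forces in N, time in s.
With the tool pointing down it reaches from about 300 to 775 mm from the base axis. Payload 14.6 kg.
Tool frame: the origin (TCP) lies at the centre of the arm's flange, where the gripper is bolted on; the fingertips stand 173 mm ahead of it and the grasp point (between the pads) lies 155 mm ahead of it; z points along the fingers, y is the direction in which the jaws open and shut (so a half turn about z gives the same grasp; the last joint's range is limited). The gripper opens to 85 mm and grips with 20 to 120 N. Pads are 22 mm wide; open, the fingers measure 114 mm over their backs; the gripper's body (76 mm by 85 mm) begins 54 mm behind the grasp point. The pads swing forward as they close: fully open they stand 13 mm farther back than shut.
Start: joints at [1.057, 0.3, 1.521, -0, 1.321, -0.067], TCP at [237.642, 496.001, 404.681] pointing down, gripper open.
Joint ranges: [-3.03, 3.03], [-0.79, 2.21], [0.23, 2.52], [-1.04, 4.18], [0, 3.07], [-2.55, 2.55]. Speed limits (rad/s): [2.22, 2.22, 2.57, 3.14, 3.14, 3.14].

### API

Orientations are given as a 3x3 rotation matrix whose columns are the frame's x, y, z axes.
In Python, from workcell import arm gives the robot as it stands. The module is installed in compiled form; this text tells all that it offers.
- The arm moves only by the tool send_rows, never from a script. Its argument "series" is a list of rows, each a list of 2 entries, a list of its own where there are three numbers: the shift along the world's x, y, z scaled (see below), then the turn, a rotation vector about the world's x, y, z scaled (see below). In form: [[[dx, dy, dz], [wx, wy, wz]], ...]. A call has 1 to 20 rows; each row is the pose to reach, as a shift and turn from the pose measured when the call began, turning the shorter way round; what a row does not reach only later rows make up. The controller multiplies each number of a shift by 0.25 m and each number of a turn by 180 degrees. A row lasts 1/8 s, in which the tool goes at most 62.5 mm and 10.7 degrees, less where a joint would pass 70% of its speed; a pose out of reach is approached as far as the arm can. A call with a number of a shift or a turn outside -1 to 1 is refused whole. A call with a gripper value outside its range is refused whole. "fingers" is the finger opening in mm, from 0 to 85.4, set as the call begins (left out, the last holds). The fingers move at their own pace and stop on an object; "newtons" is the grip in N (left out, the last holds). Time passes only in rows, so rows that repeat a pose let the fingers close. It gives the time, the measured TCP pose, the force and the opening at its end, in the units of the state.
- arm.read_state(): the state, without advancing time (a new reading comes with each control period).
- arm.read_camera(name): name is "side" or "top" or "wrist"; returns the picture (420x560x3 uint8, red, green, blue); there is no depth.
- arm.calibration(name): a dict with "intrinsics" (3x3 intrinsics, pixels), "pose" (4x4, takes a point from camera to world coordinates). Camera axes: x right, y down, z forward; pixel columns grow to the right and rows downward; lengths in mm; the calibration is good to about 2 mm. A picture is of the moment at which its call begins: read the wrist's pose just before it. calibration takes no time and is no camera call; for the wrist camera it gives the pose at the moment of the call.
- arm.job_done(): hands the job in, once; it reports no verdict.
Trained networks look in the newest picture that a camera, given by its name, has taken for a name from the list of things; names that differ only in an ending like _2 or _b are one class to them, and where a whole thing is asked for, a point or a joint stands for the part that bears it (a point fixed in the world has none). Each returns a list of dicts, best first, with "conf" (0 to 1); they miss things now and then, are a little off and sometimes report something else, mostly with a low value. They report only what shows in the picture. A call takes as long as a camera call. They do not tell look-alikes from the thing itself.
- arm.cut_out(label, camera): "pixels" (420x560 bool, what is visible of it) and "box" ([left, top, width, height] in pixels, round what is visible of it).
The state is a dict: "clock": time; "qpos": joint angles; "qvel": joint speeds; "tau": joint torques, N m; "position": TCP position; "eef_rot": TCP orientation; "ft_force": force on the tool from outside, world axes, zero at the start; "moment": the same for the moment, N m; "gripper_width": finger opening in mm.
Only numpy, scipy, OpenCV 4.12 (cv2) and the standard library are available. Lean on these libraries where they do the work, as an engineer would, in place of code of your own. Each camera call takes 0.05 s, during which the arm holds its last target.

## Working session

There is one attempt and no reset: what is moved stays moved. The work goes in short steps, Python scripts to look and compute and a tool call to move; the robot and the scene stay as the last step left them, time stands still between calls to the robot, and variables do not carry over. Pictures are saved under pics/ and viewed, and the job is handed in when it is done.

Besides the shell and the picture viewer there is one more tool, called after "Request:" by a JSON object that holds its "method" and its "body". send_rows: Moves the arm, as the interface text tells. Shifts and turns lie within -1 to 1; 1 stands for 0.25 m of shift or 180 degrees of turn. Its arguments: {"type":"object","properties":{"series":{"type":"array","items":{"type":"array"}},"fingers":{"type":"number"},"newtons":{"type":"number"}},"required":["series"]}

```bash
mkdir -p pics; python3 - <<'E'
from workcell import arm
import cv2,numpy as np
s=arm.read_state();print(s['clock'],s['position'],s['gripper_width'],s['eef_rot'])
for n in ['side','top','wrist']:
    c=arm.calibration(n);print(n,np.round(c['intrinsics'],1).tolist(),np.round(c['pose'],3).tolist())
    cv2.imwrite(f'pics/{n}0.png',arm.read_camera(n)[:,:,::-1])
E
```

```text
0.0 [237.63229785 495.97189877 404.0971934 ] 85.53953656796543 [[-9.01830944e-01  4.32088652e-01 -5.87947307e-04]
 [ 4.32089048e-01  9.01830299e-01 -1.08008253e-03]
 [ 6.35372921e-05 -1.22809744e-03 -9.99999244e-01]]
side [[416.4, 0.0, 284.3], [0.0, 416.4, 210.0], [0.0, 0.0, 1.0]] [[0.87, -0.247, 0.427, 58.497], [-0.493, -0.432, 0.755, -820.221], [-0.002, -0.868, -0.497, 597.644], [0.0, 0.0, 0.0, 1.0]]
top [[454.1, 0.0, 275.1], [0.0, 454.1, 208.5], [0.0, 0.0, 1.0]] [[0.002, -0.978, 0.21, 263.721], [-1.0, -0.001, 0.003, -24.856], [-0.003, -0.21, -0.978, 1283.143], [0.0, 0.0, 0.0, 1.0]]
wrist [[377.7, 0.0, 275.2], [0.0, 377.7, 210.6], [0.0, 0.0, 1.0]] [[0.432, 0.871, 0.233, 177.866], [0.902, -0.417, -0.113, 525.388], [-0.001, 0.259, -0.966, 373.919], [0.0, 0.0, 0.0, 1.0]]
```

View pics/top0.png

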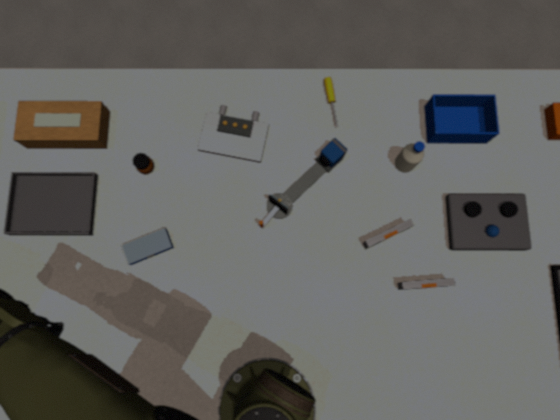

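View pics/side0.png

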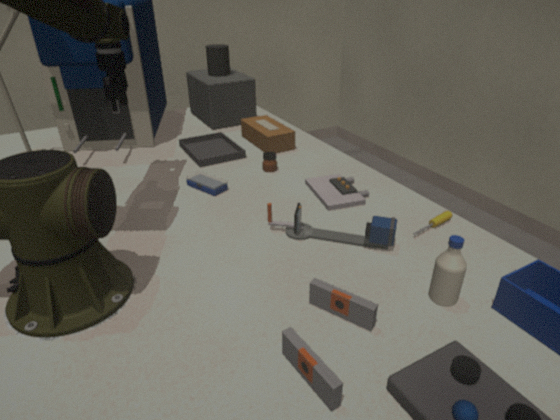

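View pics/wrist0.png

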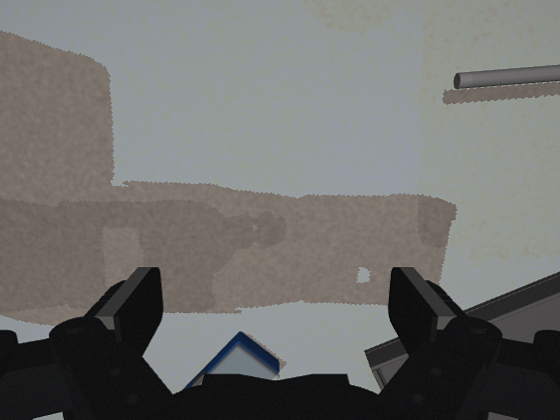

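The top view shows two bars, at about (388,233) and (427,284). The left one (388,233) is the real bar. The stage is at (234,135), the mirror pivot near (280,203), its handle near (262,222), and the small camera near (331,153). The bottle is at (411,155), the jar at (144,163) and the case at (148,246).

```bash
cat > h.py <<'E'
from workcell import arm
import cv2,numpy as np
def back(cal,u,v,z):
    K=np.array(cal['intrinsics']);P=np.array(cal['pose'])
    d=P[:3,:3]@np.linalg.solve(K,np.array([u,v,1.]));o=P[:3,3]
    return o+d*(z-o[2])/d[2]
def proj(cal,p):
    K=np.array(cal['intrinsics']);P=np.array(cal['pose'])
    q=K@(P[:3,:3].T@(np.asarray(p,float)-P[:3,3]));return q[:2]/q[2]
def big(img,box,s,name):
    l,t,w,h=box
    cv2.imwrite(name,cv2.resize(img[t:t+h,l:l+w],None,fx=s,fy=s,interpolation=cv2.INTER_CUBIC)[:,:,::-1])
E
python3 - <<'E'
from h import *
im=arm.read_camera('top');c=arm.calibration('top')
big(im,(190,90,260,200),3,'pics/top_big.png')
for l,z in [('bar',56),('handle',60),('mirror',60),('lens',42),('bottle',75),('jar',60),('stub_case',32)]:
    for d in arm.cut_out(l,'top')[:3]:
        m=d['pixels'];v,u=np.nonzero(m)
        print(l,round(d['conf'],2),d['box'],u.mean().round(1),v.mean().round(1),back(c,u.mean(),v.mean(),z).round(0))
for n,u,v,z in [('st',207,113,18),('st',268,125,18),('st',199,149,18),('st',263,161,18)]: print(n,back(c,u,v,z).round(0))
E
```

```text
bar 0.94 [396.0, 278.5, 60.1, 10.4] 426.1 283.5 [ 323. -424.   56.]
bar 0.91 [362.6, 219.9, 50.5, 28.3] 388.0 233.6 [ 458. -329.   56.]
mirror 0.68 [258.0, 197.5, 29.0, 30.6] 273.1 210.1 [522. -15.  60.]
lens 0.66 [260.3, 139.2, 87.1, 85.1] 305.4 180.4 [ 612. -106.   42.]
bottle 0.78 [393.4, 143.0, 34.8, 32.0] 409.8 156.6 [ 672. -396.   75.]
jar 0.72 [134.4, 153.6, 22.5, 20.3] 143.4 163.3 [656. 351.  60.]
stub_case 0.71 [119.7, 226.9, 55.7, 38.9] 147.4 245.9 [426. 333.  32.]
st [827. 183.  18.]
st [789.   1.  18.]
st [714. 203.  18.]
st [677.  15.  18.]
```

View pics/top_big.png

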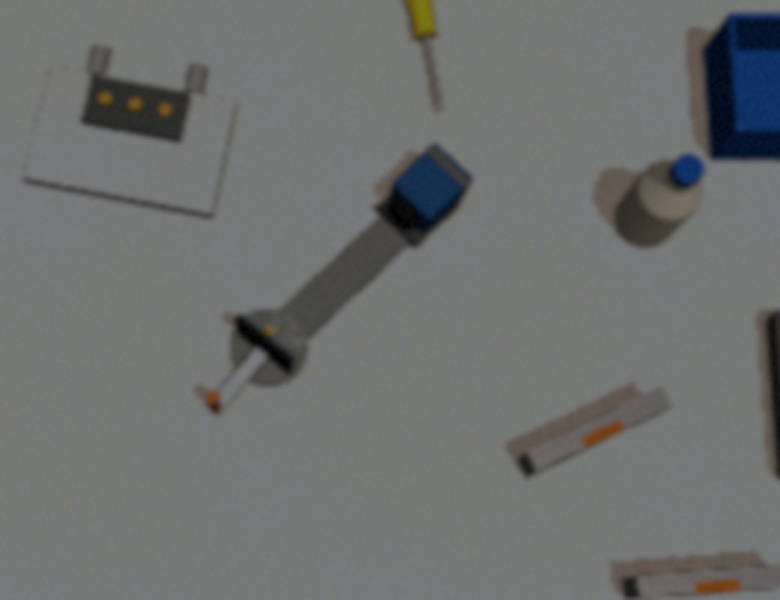

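Request:
{"method": "send_rows", "body": {"series": [[[0.68,-0.88,0],[0,0,-0.21]],[[0.68,-0.88,0],[0,0,-0.21]],[[0.68,-0.88,0],[0,0,-0.21]],[[0.68,-0.88,0],[0,0,-0.21]],[[0.68,-0.88,0],[0,0,-0.21]]], "fingers": 60}}

```text
clock: 1.18
position: [409.0, 273.7, 404.9]
eef_rot: [[-0.444, 0.896, 0.0], [0.896, 0.444, 0.0], [-0.0, 0.0, -1.0]]
ft_force: [0.4, 0.6, 0.2]
gripper_width: 59.8
```

Request:
{"method": "send_rows", "body": {"series": [[[0.61,-0.86,0],[0,0,-0.21]],[[0.61,-0.86,0],[0,0,-0.21]],[[0.61,-0.86,0],[0,0,-0.21]],[[0.61,-0.86,0],[0,0,-0.21]],[[0.61,-0.86,0],[0,0,-0.21]],[[0.61,-0.86,0],[0,0,-0.21]],[[0.61,-0.86,0],[0,0,-0.21]]]}}

```text
clock: 2.05
position: [560.9, 59.9, 405.0]
eef_rot: [[0.196, 0.981, 0.0], [0.981, -0.196, -0.0], [0.0, 0.0, -1.0]]
ft_force: [-0.7, -0.4, 0.2]
gripper_width: 60.0
```

```bash
python3 - <<'E'
from h import *
s=arm.read_state();print(s['clock'],s['position'],s['gripper_width'],s['eef_rot'].round(3) if hasattr(s['eef_rot'],'round') else s['eef_rot'],s['ft_force'])
c=arm.calibration('wrist');im=arm.read_camera('wrist');np.savez('w1.npz',im=im,K=c['intrinsics'],P=c['pose'])
cv2.imwrite('pics/w1.png',im[:,:,::-1])
for l,z in [('handle',60),('mirror',60),('lens',42)]:
    for d in arm.cut_out(l,'wrist')[:3]:
        m=d['pixels'];v,u=np.nonzero(m)
        print(l,round(d['conf'],2),d['box'],u.mean().round(1),v.mean().round(1),back(c,u.mean(),v.mean(),z).round(0))
E
```

```text
2.05 [560.89058165  59.94813772 404.95318111] 59.98805728719538 [[ 0.196  0.981  0.   ]
 [ 0.981 -0.196 -0.   ]
 [ 0.     0.    -1.   ]] [-0.74404379 -0.38152292  0.24820309]
handle 0.79 [190.9, 231.7, 22.1, 33.6] 203.2 248.1 [487.  21.  60.]
mirror 0.68 [192.9, 229.1, 105.7, 92.2] 254.9 267.0 [528.  -5.  60.]
lens 0.62 [194.2, 226.1, 274.8, 193.4] 302.7 288.9 [566. -44.  42.]
```

View pics/w1.png

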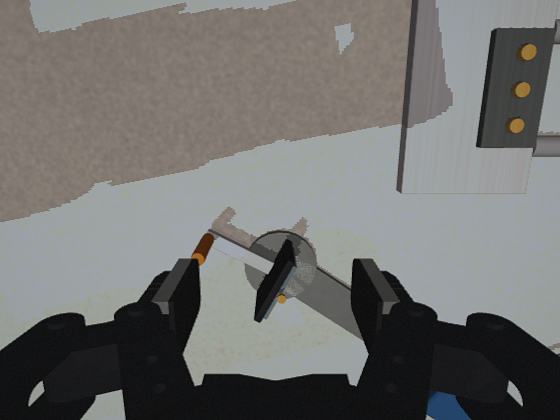

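```bash
python3 - <<'E'
from h import *
im=np.load('w1.npz')['im']
big(im,(180,210,130,120),6,'pics/w1a.png')
big(im,(385,100,60,110),5,'pics/w1b.png')
E
```

```text
(no output)
```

View pics/w1a.png

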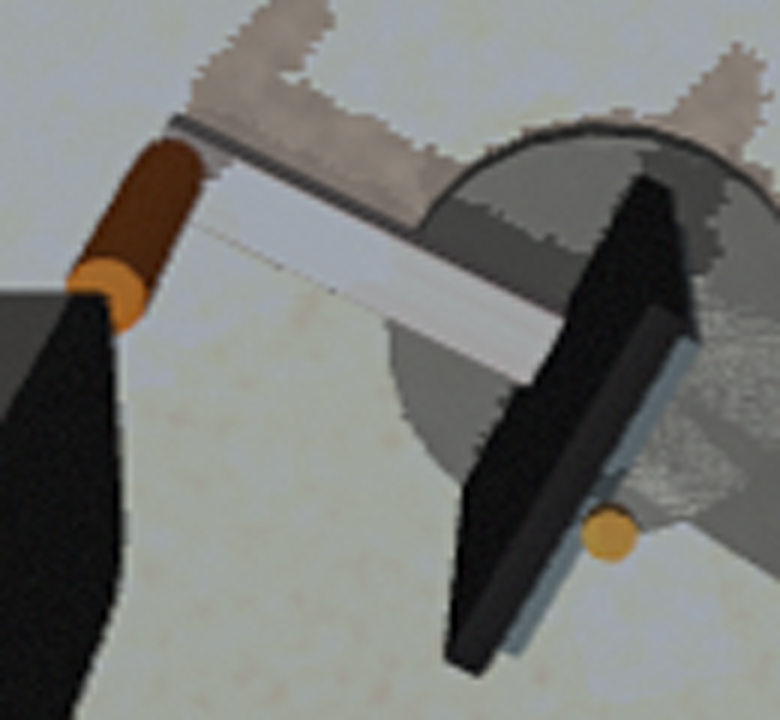

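View pics/w1b.png

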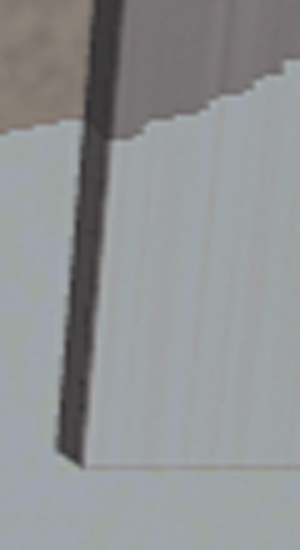

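```bash
python3 - <<'E'
from h import *
d=np.load('w1.npz');c=dict(intrinsics=d['K'],pose=d['P']);g=cv2.cvtColor(d['im'],cv2.COLOR_RGB2GRAY).astype(float)
pts=[];pb=[]
for v in range(3,188,3):
    r=g[v];x0=414.5-(v/192)*12
    seg=np.diff(r[int(x0)-5:int(x0)+7]);k=np.argmax(seg);k2=slice(max(k-1,0),k+2)
    w=np.clip(seg[k2],0,None);pts.append((int(x0)-5+.5+(w*np.arange(len(seg))[k2]).sum()/w.sum(),v))
pts=np.array(pts);W=np.array([back(c,u,v,18) for u,v in pts])
p=np.polyfit(W[:,1],W[:,0],1);r=W[:,0]-np.polyval(p,W[:,1]);k=abs(r)<1.5
p=np.polyfit(W[k,1],W[k,0],1);print('edge slope dx/dy',p, 'yaw deg',np.degrees(-np.arctan(p[0])),'n',k.sum(),r[k].std(),len(r))
cor=back(c,401.8,193.4,18);print('corner',cor,back(c,396.4,190.4,0))
y=np.array([p[0],1,0]);y/=np.linalg.norm(y);cor[0]=np.polyval(p,cor[1]);print('corner on line',cor,'far',cor+190*y,'mid',cor+95*y)
ct=arm.calibration('top');print('pred far corner px',proj(ct,cor+190*y),proj(ct,cor))
H=back(c,198.3,258.8,79);print('handle top',H)
a=back(c,295.5,267.5,74);b=back(c,265.8,319.2,74);m=(a+b)/2
print('glass ends',a,b,np.linalg.norm(a-b),'mid',m,'dist H',np.linalg.norm((H-m)[:2]))
t=(a-b)/np.linalg.norm(a-b);print('normal from glass',np.degrees(np.arctan2(-t[0],t[1])), np.degrees(np.arctan2(t[1],t[0]))-90,'H->mid yaw',np.degrees(np.arctan2(*(m-H)[1::-1])))
print('stud',[back(c,281.3,299,z).round(1) for z in (74,78,82,86)])
im=arm.read_camera('top')
print('foot px', proj(c,[H[0],H[1],25]))
E
```

```text
edge slope dx/dy [2.00989514e-01 6.71882896e+02] yaw deg -11.364436485494764 n 62 0.09482412702583264 62
corner [677.63299404  24.26071368  18.        ] [677.90183079  23.34345589   0.        ]
corner on line [676.75904497  24.26071368  18.        ] far [714.19832602 210.53551132  18.        ] mid [695.47868549 117.3981125   18.        ]
pred far corner px [196.47167489 148.90272289] [259.84151652 161.15532785]
handle top [486.0023434  19.1365062  79.       ]
glass ends [564.38721578  -6.86164206  74.        ] [529.26934825 -50.60971441  74.        ] 56.09954059058374 mid [546.82828202 -28.73567824  74.        ] dist H 77.40504409083631
normal from glass -38.755039847594276 -38.75503984759427 H->mid yaw -38.20400825169416
stud [array([546.7, -33.8,  74. ]), array([547. , -31.7,  78. ]), array([547.4, -29.6,  82. ]), array([547.7, -27.4,  86. ])]
foot px [209.13454475 237.688521  ]
```

Request:
{"method": "send_rows", "body": {"series": [[[-0.18,-1,0],[0,0,0.197]],[[-0.18,-1,0],[0,0,0.197]],[[-0.18,-1,0],[0,0,0.197]],[[-0.18,-1,0],[0,0,0.197]]]}}

```text
clock: 2.8
position: [519.2, -172.5, 405.3]
eef_rot: [[-0.414, 0.91, 0.001], [0.91, 0.414, 0.0], [-0.0, 0.001, -1.0]]
ft_force: [1.0, 0.5, 0.3]
gripper_width: 59.8
```

Request:
{"method": "send_rows", "body": {"series": [[[-0.06,-0.36,0],[0,0,0]],[[-0.06,-0.36,0],[0,0,0]],[[-0.06,-0.36,0],[0,0,0]]]}}

```text
clock: 3.18
position: [503.7, -264.0, 405.2]
eef_rot: [[-0.412, 0.911, 0.001], [0.911, 0.412, 0.0], [-0.0, 0.001, -1.0]]
ft_force: [-0.2, 1.0, -0.6]
gripper_width: 60.1
```

```bash
python3 - <<'E'
from h import *
s=arm.read_state();print(s['clock'],s['position'],s['eef_rot'].round(3),s['ft_force'])
c=arm.calibration('wrist');im=arm.read_camera('wrist');np.savez('w2.npz',im=im,K=c['intrinsics'],P=c['pose'])
cv2.imwrite('pics/w2.png',im[:,:,::-1])
for d in arm.cut_out('bar','wrist')[:3]:
        m=d['pixels'];v,u=np.nonzero(m)
        print(round(d['conf'],2),d['box'],u.mean().round(1),v.mean().round(1),back(c,u.mean(),v.mean(),50).round(0))
E
```

```text
3.175 [ 503.7088851  -263.96455518  405.19050107] [[-0.412  0.911  0.001]
 [ 0.911  0.412  0.   ]
 [-0.     0.001 -1.   ]] [-0.18409838  0.99878847 -0.55509364]
0.95 [2.8, 187.8, 75.5, 150.2] 37.6 259.1 [ 332. -415.   50.]
0.57 [183.9, 153.4, 43.9, 156.9] 204.2 224.6 [ 459. -321.   50.]
```

View pics/w2.png

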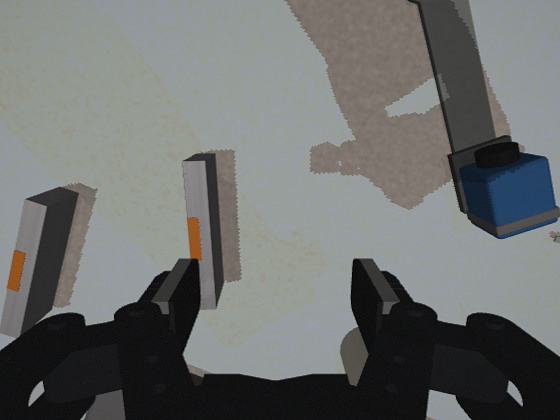

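```bash
python3 - <<'E'
from h import *
im=np.load('w2.npz')['im']
big(im,(170,140,80,180),4,'pics/w2a.png')
big(im,(400,0,160,250),3,'pics/w2b.png')
E
```

```text
(no output)
```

View pics/w2a.png

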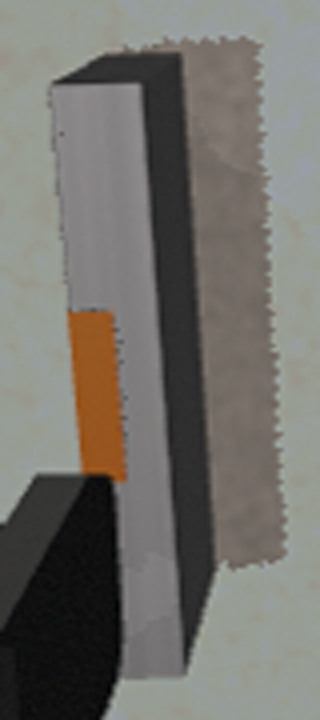

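View pics/w2b.png

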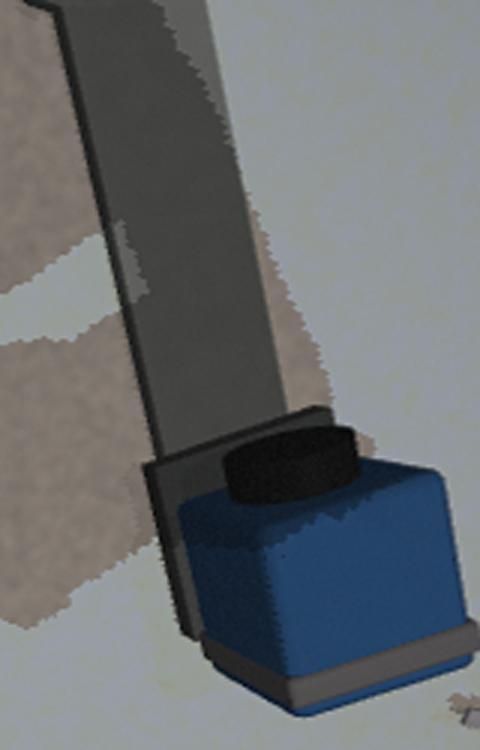

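```bash
python3 - <<'E'
from h import *
d=np.load('w2.npz');c=dict(intrinsics=d['K'],pose=d['P'])
UL,UR,LR=[back(c,u,v,56) for u,v in [(183.3,160.8),(205.3,160.8),(216,309.3)]]
print(UL,UR,LR,np.linalg.norm(UL-UR),np.linalg.norm(UR-LR))
y=(UR-LR)/np.linalg.norm(UR-LR);x=np.array([y[1],-y[0],0])
print('y',y,'yaw x',np.degrees(np.arctan2(x[1],x[0])));ctr=(UR+LR)/2-10*x;print('centre',ctr)
for z in (4,8,):
  l=[back(c,420,3.3,z),back(c,454.3,154,z)];r=[back(c,469,0,z),back(c,495,135,z)]
  for a,b in(l,r):print('arm yaw',np.degrees(np.arctan2(*(b-a)[1::-1])))
  # intersection at pivot distance: centre line offset
  m=(l[1]+r[1])/2;print(m, 'piv->m yaw',np.degrees(np.arctan2(m[1]+29.7,m[0]-547.8)))
L=back(c,496.7,143.3,56);print('lens',L)
for z in (36,42,48):
  L=back(c,497,152,z);print(L,'dist',np.linalg.norm(L[:2]-[547.8,-29.7]),np.degrees(np.arctan2(L[1]+29.7,L[0]-547.8)))
E
```

```text
[ 422.97660524 -273.30167629   56.        ] [ 439.90242819 -265.67026478   56.        ] [ 500.363358   -391.54250451   56.        ] 18.56668855787643 139.64005431694332
y [-0.43297699  0.90140498  0.        ] yaw x 25.656636036618877
centre [ 461.11884334 -332.9361545    56.        ]
arm yaw -46.33942159262596
arm yaw -46.578045931109266
[ 666.68050263 -153.63704713    4.        ] piv->m yaw -46.19298127356239
arm yaw -46.33942159262598
arm yaw -46.57804593110926
[ 664.62446183 -154.17169912    8.        ] piv->m yaw -46.8152291090708
lens [ 656.2871674  -152.07939035   56.        ]
[ 672.05578583 -155.2772541    36.        ] dist 176.66110794684417 -45.30305778772966
[ 668.58534164 -156.12591985   42.        ] dist 174.85025583173058 -46.30708147172983
[ 665.11489744 -156.9745856    48.        ] dist 173.09420932192734 -47.331796943966616
```

Request:
{"method": "send_rows", "body": {"series": [[[-0.17,-0.276,-0.4],[0,0,0.0074]],[[-0.17,-0.276,-0.6],[0,0,0.0074]],[[-0.17,-0.276,-0.6],[0,0,0.0074]],[[-0.17,-0.276,-0.6],[0,0,0.0074]],[[-0.17,-0.276,-0.7],[0,0,0.0074]],[[-0.17,-0.276,-0.833],[0,0,0.0074]],[[-0.17,-0.276,-0.833],[0,0,0.0074]],[[-0.17,-0.276,-0.833],[0,0,0.0074]]]}}

```text
clock: 4.28
position: [462.8, -330.7, 199.5]
eef_rot: [[-0.436, 0.9, 0.003], [0.9, 0.436, -0.001], [-0.003, 0.002, -1.0]]
ft_force: [-0.0, 0.8, -0.2]
gripper_width: 59.9
```

```bash
python3 - <<'E'
from h import *
s=arm.read_state();print(s['clock'],s['position'],s['ft_force'])
im=arm.read_camera('wrist');cv2.imwrite('pics/w3.png',im[:,:,::-1])
E
```

```text
4.275 [ 462.81791405 -330.72805282  199.53654784] [-0.03224134  0.76531272 -0.23796891]
```

View pics/w3.png

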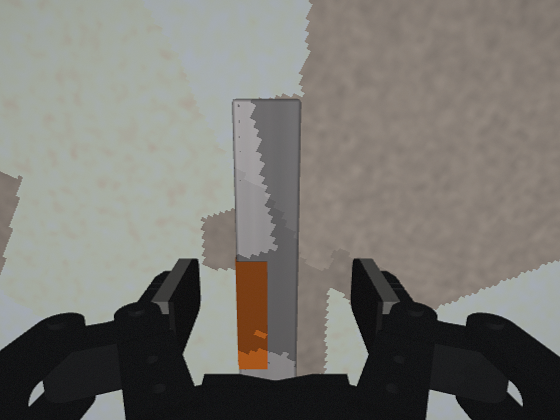

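Request:
{"method": "send_rows", "body": {"series": [[[0,0,0],[0,0,0]],[[0,0,0],[0,0,0]],[[0,0,0],[0,0,0]],[[0,0,0],[0,0,0]],[[0,0,0],[0,0,0]]], "fingers": 0, "newtons": 50}}

```text
clock: 4.95
position: [462.8, -331.1, 200.4]
eef_rot: [[-0.435, 0.9, 0.005], [0.9, 0.435, -0.002], [-0.004, 0.003, -1.0]]
ft_force: [-2.3, 0.7, 7.3]
gripper_width: 19.2
```

```bash
python3 - <<'E'
from h import *
s=arm.read_state();print(s['clock'],s['position'],s['ft_force'],s['gripper_width'])
im=arm.read_camera('wrist');cv2.imwrite('pics/w4.png',im[:,:,::-1])
E
```

```text
4.95 [ 462.82003304 -331.05671513  200.4300873 ] [-2.32888517  0.72196782  7.29968811] 19.185619008320934
```

View pics/w4.png

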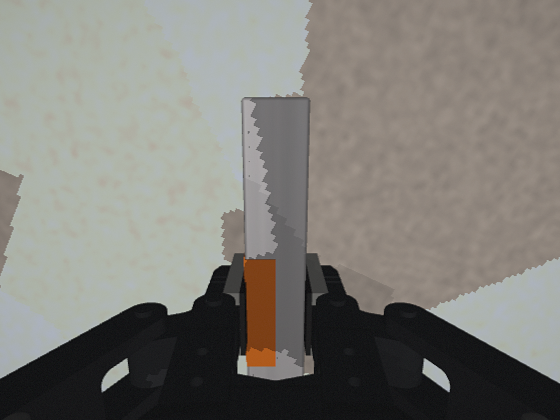

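Request:
{"method": "send_rows", "body": {"series": [[[0,0,0.25],[0,0,0]],[[0,0,0.5],[0,0,0]],[[0.1,0.2,0.56],[0,0,-0.03]],[[0.2,0.4,0.56],[0,0,-0.06]],[[0.3,0.65,0.56],[0,0,-0.1]],[[0.4,0.9,0.56],[0,0,-0.12]],[[0.4,0.9,0.56],[0,0,-0.12]]]}}

```text
clock: 5.88
position: [563.5, -102.7, 339.8]
eef_rot: [[-0.077, 0.997, 0.002], [0.997, 0.077, -0.003], [-0.003, 0.002, -1.0]]
ft_force: [-0.5, -0.5, -5.5]
gripper_width: 19.3
```

Request:
{"method": "send_rows", "body": {"series": [[[0.1,0.22,0],[0,0,-0.04]],[[0.2,0.45,0],[0,0,-0.0877]],[[0.32,0.68,0],[0,0,-0.0877]],[[0.43,0.9,0],[0,0,-0.0877]],[[0.43,0.9,0],[0,0,-0.0877]],[[0.43,0.9,-0.15],[0,0,-0.0877]],[[0.43,0.9,-0.3],[0,0,-0.0877]],[[0.43,0.9,-0.3],[0,0,-0.0877]]]}}

```text
clock: 6.88
position: [670.4, 121.1, 261.4]
eef_rot: [[0.198, 0.98, -0.006], [0.98, -0.198, -0.005], [-0.006, -0.005, -1.0]]
ft_force: [0.6, -0.8, -4.7]
gripper_width: 19.5
```

```bash
python3 - <<'E'
from h import *
s=arm.read_state();print(s['clock'],s['position'],s['eef_rot'].round(4),s['ft_force'],s['gripper_width'])
c=arm.calibration('wrist');im=arm.read_camera('wrist');np.savez('w5.npz',im=im,K=c['intrinsics'],P=c['pose']);cv2.imwrite('pics/w5.png',im[:,:,::-1])
E
```

```text
6.875 [670.39427346 121.0731048  261.38118837] [[ 0.1985  0.9801 -0.0057]
 [ 0.9801 -0.1985 -0.0045]
 [-0.0056 -0.0047 -1.    ]] [ 0.62247684 -0.84468555 -4.66096434] 19.517358688505595
```

View pics/w5.png

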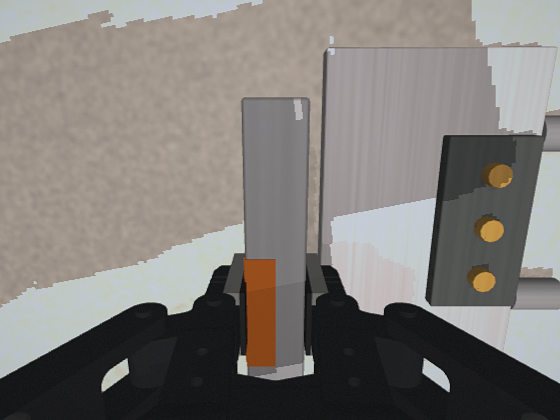

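```bash
python3 - <<'E'
from h import *
d=np.load('w5.npz');c=dict(intrinsics=d['K'],pose=d['P']);g=cv2.cvtColor(d['im'],cv2.COLOR_RGB2GRAY).astype(float)
print('corner',back(c,325.5,48,18),'expected 714.2 210.5')
W=[]
for v in range(60,215,4):
    s=np.diff(g[v,312:332]);k=np.argmax(s);W.append(back(c,312.5+k,v,18))
W=np.array(W);p=np.polyfit(W[:,1],W[:,0],1);r=W[:,0]-np.polyval(p,W[:,1]);k=abs(r)<1;p=np.polyfit(W[k,1],W[k,0],1)
print(np.degrees(-np.arctan(p[0])),np.polyval(p,117.4),k.sum())
big(d['im'],(230,30,130,250),3,'pics/w5a.png')
E
```

```text
corner [713.10635513 210.32847834  18.        ] expected 714.2 210.5
-11.212993046997468 695.4740495932707 39
```

Request:
{"method": "send_rows", "body": {"series": [[[0,0,-0.12],[0,0,0]],[[0,0,-0.2],[0,0,0]],[[0,0,-0.236],[0,0,0]],[[0,0,-0.236],[0,0,0]],[[0,0,-0.236],[0,0,0]]]}}

```text
clock: 7.55
position: [671.3, 121.3, 206.4]
eef_rot: [[0.198, 0.98, 0.0], [0.98, -0.198, -0.004], [-0.004, 0.001, -1.0]]
ft_force: [0.0, 0.1, -3.9]
gripper_width: 19.4
```

Request:
{"method": "send_rows", "body": {"series": [[[0,0,-0.016],[0,0,0]],[[0,0,-0.02],[0,0,0]],[[0,0,-0.02],[0,0,0]]]}}

```text
clock: 7.92
position: [671.2, 121.4, 201.4]
eef_rot: [[0.198, 0.98, 0.0], [0.98, -0.198, -0.004], [-0.004, 0.001, -1.0]]
ft_force: [0.3, 0.4, -4.4]
gripper_width: 19.2
```

Request:
{"method": "send_rows", "body": {"series": [[[0.02,-0.004,0],[0,0,0]],[[0.04,-0.008,0],[0,0,0]],[[0.047,-0.0095,-0.003],[0,0,0]],[[0.047,-0.0095,-0.003],[0,0,0]]]}}

```text
clock: 8.43
position: [683.1, 118.9, 200.5]
eef_rot: [[0.198, 0.98, 0.0], [0.98, -0.198, -0.004], [-0.004, 0.001, -1.0]]
ft_force: [0.1, 0.3, -5.2]
gripper_width: 19.3
```

Creep in until contact.

Request:
{"method": "send_rows", "body": {"series": [[[0.004,-0.0008,0],[0,0,0]],[[0.008,-0.0016,0],[0,0,0]],[[0.012,-0.0024,0],[0,0,0]],[[0.012,-0.0024,0],[0,0,0]]]}}

```text
clock: 8.93
position: [686.1, 118.4, 200.5]
eef_rot: [[0.198, 0.98, -0.0], [0.98, -0.198, -0.004], [-0.004, 0.001, -1.0]]
ft_force: [-2.3, -0.3, -3.5]
gripper_width: 19.0
```

Contact is beginning (about -2 N). I'll press a little more and lower it.

Request:
{"method": "send_rows", "body": {"series": [[[0.006,-0.0012,0],[0,0,0]],[[0.01,-0.002,-0.004],[0,0,0]],[[0.01,-0.002,-0.008],[0,0,0]],[[0.01,-0.002,-0.008],[0,0,0]]]}}

```text
clock: 9.43
position: [687.5, 118.3, 200.5]
eef_rot: [[0.198, 0.98, -0.006], [0.98, -0.198, -0.004], [-0.005, -0.005, -1.0]]
ft_force: [-33.7, -1.8, 25.3]
gripper_width: 19.5
```

Request:
{"method": "send_rows", "body": {"series": [[[0,0,0],[0,0,0]],[[0,0,0],[0,0,0]]]}}

```text
clock: 9.68
position: [687.4, 118.4, 200.6]
eef_rot: [[0.197, 0.98, -0.007], [0.98, -0.198, -0.004], [-0.005, -0.006, -1.0]]
ft_force: [-3.5, 0.5, -3.8]
gripper_width: 19.4
```

Request:
{"method": "send_rows", "body": {"series": [[[0,0,0],[0,0,0]],[[0,0,0],[0,0,0]],[[0,0,0],[0,0,0]],[[0,0,0.05],[0,0,0]]], "fingers": 50}}

```text
clock: 10.18
position: [687.2, 118.4, 212.7]
eef_rot: [[0.198, 0.98, -0.008], [0.98, -0.198, -0.004], [-0.006, -0.007, -1.0]]
ft_force: [-0.9, -0.4, -0.3]
gripper_width: 50.2
```

```bash
python3 - <<'E'
from h import *
s=arm.read_state();print(s['clock'],s['position'],s['ft_force'],s['gripper_width'])
c=arm.calibration('wrist');im=arm.read_camera('wrist');np.savez('w6.npz',im=im,K=c['intrinsics'],P=c['pose']);cv2.imwrite('pics/w6.png',im[:,:,::-1])
E
```

```text
10.175 [687.23379432 118.35443882 212.72429366] [-0.91638919 -0.3710161  -0.29257986] 50.21476833791285
```

View pics/w6.png

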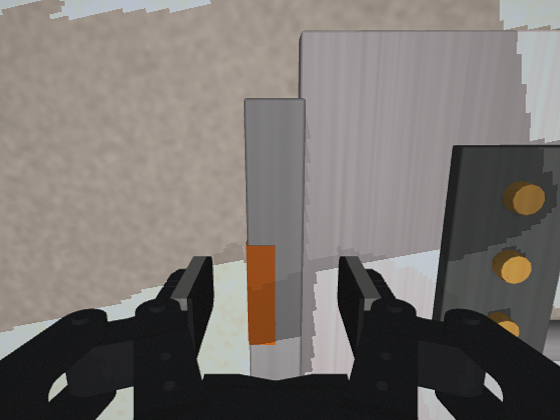

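Request:
{"method": "send_rows", "body": {"series": [[[0,0,0.2],[0,0,0]],[[0,0,0.4],[0,0,0]],[[-0.1,-0.1,0.6],[0,0,0]],[[-0.3,-0.3,0.75],[0,0,0]],[[-0.4,-0.4,0.75],[0,0,0]],[[-0.4,-0.4,0.75],[0,0,0]]]}}

```text
clock: 10.98
position: [586.1, 16.6, 405.5]
eef_rot: [[0.2, 0.98, -0.001], [0.98, -0.2, -0.004], [-0.004, -0.001, -1.0]]
ft_force: [0.5, 1.1, -0.7]
gripper_width: 50.0
```

```bash
python3 - <<'E'
from h import *
s=arm.read_state();print(s['clock'],s['position'],s['ft_force'],s['gripper_width'])
c=arm.calibration('wrist');im=arm.read_camera('wrist');np.savez('w7.npz',im=im,K=c['intrinsics'],P=c['pose']);cv2.imwrite('pics/w7.png',im[:,:,::-1])
E
```

```text
10.975 [586.10093763  16.61947675 405.5120349 ] [ 0.52894827  1.05124554 -0.71507013] 50.01235140963531
```

View pics/w7.png

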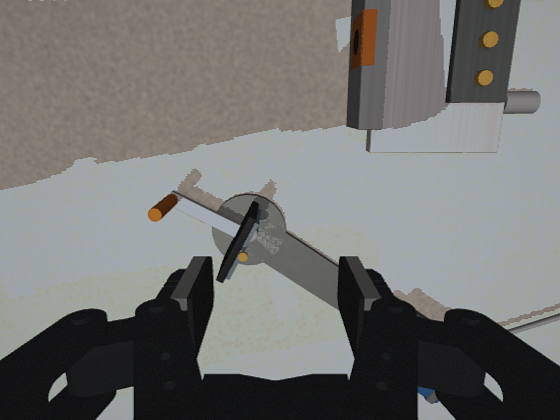

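```bash
python3 - <<'E'
from h import *
im=np.load('w7.npz')['im']
big(im,(335,0,80,165),4,'pics/w7a.png')
big(im,(140,185,140,110),5,'pics/w7b.png')
E
```

```text
(no output)
```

View pics/w7a.png

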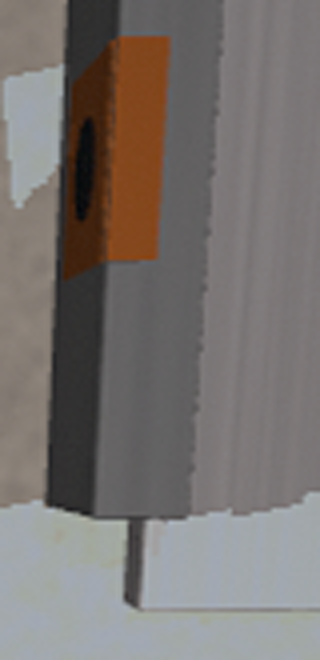

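View pics/w7b.png

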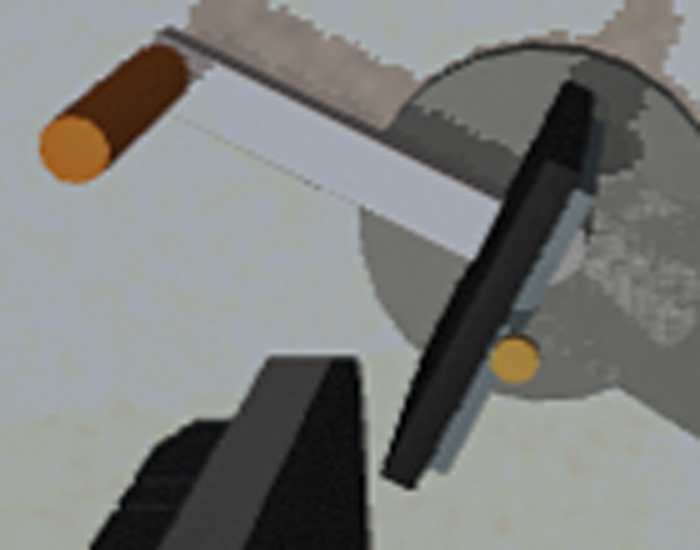

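```bash
python3 - <<'E'
from h import *
d=np.load('w7.npz');c=dict(intrinsics=d['K'],pose=d['P'])
e=np.array([np.cos(np.radians(-11.3)),np.sin(np.radians(-11.3)),0]);ey=np.array([-e[1],e[0],0]);M=np.array([695.5,117.4,0])
f=lambda p:((p-M)@e,(p-M)@ey)
for n,u,v,z in [('dot',356.5,42.5,34),('bar bot near',347.5,126,0),('stage bot',366.5,150.8,0),('stage top',370.5,152,18),('t-x a',365.3,0,56),('t-x b',359,129.5,56),('t+x a',390.3,0,56),('t+x b',382,129,56)]:
    p=back(c,u,v,z);print(n,p.round(1),np.round(f(p),1))
H=back(c,155,215,79);a=back(c,258.6,223,74);b=back(c,227,279,74)
print('H',H,'mid',(a+b)/2,np.linalg.norm(a-b),np.degrees(np.arctan2((a-b)[1],(a-b)[0]))-90)
E
```

```text
dot [675.2 119.6  34. ] [-20.3  -1.8]
bar bot near [663.5  50.9   0. ] [-18.4 -71.4]
stage bot [678.2  23.5   0. ] [  1.4 -95.4]
stage top [677.9  24.5  18. ] [  1.  -94.6]
t-x a [681.1 145.4  56. ] [-19.6  24.6]
t-x b [662.6  50.8  56. ] [-19.2 -71.7]
t+x a [699.7 141.6  56. ] [-0.6 24.6]
t+x b [681.3  47.4  56. ] [ -0.2 -71.4]
H [485.35069567  18.72619891  79.        ] mid [547.24921517 -28.42300958  74.        ] 58.09863160770031 -40.41752617339511
```

Request:
{"method": "send_rows", "body": {"series": [[[-0.402,0.009,0],[0,0,-0.536]],[[-0.402,0.009,0],[0,0,-0.536]],[[-0.402,0.009,0],[0,0,-0.536]],[[-0.402,0.009,0],[0,0,-0.536]],[[-0.402,0.009,-0.1],[0,0,-0.536]],[[-0.402,0.009,-0.2],[0,0,-0.536]],[[-0.402,0.009,-0.3],[0,0,-0.536]],[[-0.402,0.009,-0.42],[0,0,-0.536]],[[-0.402,0.009,-0.42],[0,0,-0.536]],[[-0.402,0.009,-0.42],[0,0,-0.536]],[[-0.402,0.009,-0.42],[0,0,-0.536]],[[-0.402,0.009,-0.42],[0,0,-0.536]]]}}

```text
clock: 12.52
position: [486.8, 20.1, 300.1]
eef_rot: [[0.952, -0.306, -0.003], [-0.306, -0.952, 0.002], [-0.003, -0.001, -1.0]]
ft_force: [0.0, -0.1, -0.3]
gripper_width: 49.8
```

```bash
python3 - <<'E'
from h import *
s=arm.read_state();print(s['clock'],s['position'],s['eef_rot'].round(3),s['gripper_width'],s['qpos'])
c=arm.calibration('wrist');im=arm.read_camera('wrist');np.savez('w8.npz',im=im,K=c['intrinsics'],P=c['pose']);cv2.imwrite('pics/w8.png',im[:,:,::-1])
E
```

```text
12.525 [486.75782057  20.06089176 300.06558905] [[ 0.952 -0.306 -0.003]
 [-0.306 -0.952  0.002]
 [-0.003 -0.001 -1.   ]] 49.75761324260846 [-0.03434729  0.28087308  1.80846877  0.00264964  1.05512995  1.84597734]
```

View pics/w8.png

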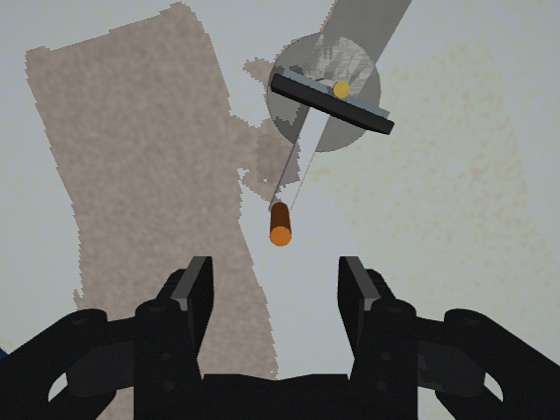

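```bash
python3 - <<'E'
from h import *
d=np.load('w8.npz');c=dict(intrinsics=d['K'],pose=d['P'])
H=back(c,280.5,236,79);a=back(c,275,72,74);b=back(c,392,118,74);print(H,a,b)
print('glass mid-ish',(a+b)/2,np.linalg.norm(a-b),'normal',np.degrees(np.arctan2((a-b)[1],(a-b)[0]))-90)
print([proj(c,[547.5,-29,z]) for z in (74,82)])
E
```

```text
[484.7224202   19.06796661  79.        ] [564.38051724  -3.4850699   74.        ] [525.60231356 -52.81367385  74.        ]
glass mid-ish [544.9914154  -28.14937188  74.        ] 62.74599786846529 normal -38.17159760684616
[array([334.68231328,  89.7382326 ]), array([337.22648486,  88.9401147 ])]
```

Request:
{"method": "send_rows", "body": {"series": [[[-0.007,-0.004,-0.15],[0,0,0]],[[-0.007,-0.004,-0.3],[0,0,0]],[[-0.007,-0.004,-0.35],[0,0,0]],[[-0.007,-0.004,-0.35],[0,0,0]]]}}

```text
clock: 13.08
position: [485.1, 19.0, 212.7]
eef_rot: [[0.952, -0.306, -0.003], [-0.306, -0.952, 0.002], [-0.004, -0.001, -1.0]]
ft_force: [-0.2, -0.1, 1.0]
gripper_width: 50.0
```

Request:
{"method": "send_rows", "body": {"series": [[[0,0,0],[0,0,0]],[[0,0,0],[0,0,0]],[[0,0,0],[0,0,0]],[[0,0,0],[0,0,0]],[[0,0,0],[0,0,0]]], "fingers": 0, "newtons": 40}}

```text
clock: 13.7
position: [485.4, 18.7, 213.7]
eef_rot: [[0.952, -0.306, -0.002], [-0.306, -0.952, 0.002], [-0.002, -0.001, -1.0]]
ft_force: [-2.6, -4.1, 8.1]
gripper_width: 10.9
```

Request:
{"method": "send_rows", "body": {"series": [[[-0.014,-0.016,0],[0,0,0]],[[-0.027,-0.033,0],[0,0,0]],[[-0.037,-0.053,0],[0,0,0]],[[-0.046,-0.073,0],[0,0,0]],[[-0.053,-0.094,0],[0,0,0]],[[-0.06,-0.115,0],[0,0,0]],[[-0.064,-0.137,0],[0,0,0]],[[-0.068,-0.159,0],[0,0,0]],[[-0.07,-0.18,0],[0,0,0]],[[-0.07,-0.202,0],[0,0,0]],[[-0.07,-0.202,0],[0,0,0]]]}}

```text
clock: 15.08
position: [467.4, -32.2, 213.7]
eef_rot: [[0.952, -0.306, -0.004], [-0.306, -0.952, 0.002], [-0.004, -0.001, -1.0]]
ft_force: [-6.7, 1.4, 9.1]
gripper_width: 10.7
```

```bash
python3 - <<'E'
from h import *
s=arm.read_state();print(s['clock'],s['position'],s['eef_rot'].round(3),s['ft_force'],s['gripper_width'])
c=arm.calibration('wrist');im=arm.read_camera('wrist');np.savez('w9.npz',im=im,K=c['intrinsics'],P=c['pose']);cv2.imwrite('pics/w9.png',im[:,:,::-1])
im=arm.read_camera('top');big(im,(190,90,200,150),4,'pics/top9.png')
im=arm.read_camera('side');big(im,(180,150,220,120),3,'pics/side9.png')
E
```

```text
15.075 [467.4005611  -32.17602698 213.65354592] [[ 0.952 -0.306 -0.004]
 [-0.306 -0.952  0.002]
 [-0.004 -0.001 -1.   ]] [-6.65181726  1.43466913  9.10670682] 10.740650225792045
```

View pics/w9.png

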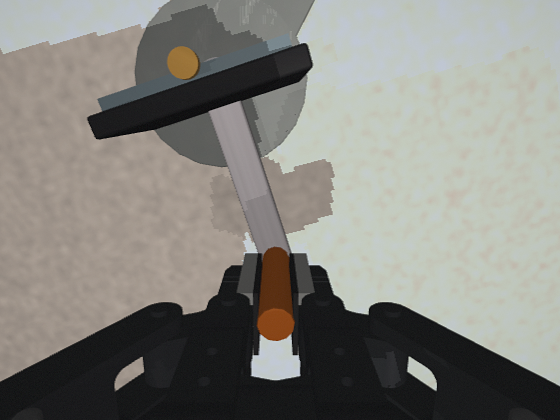

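View pics/top9.png

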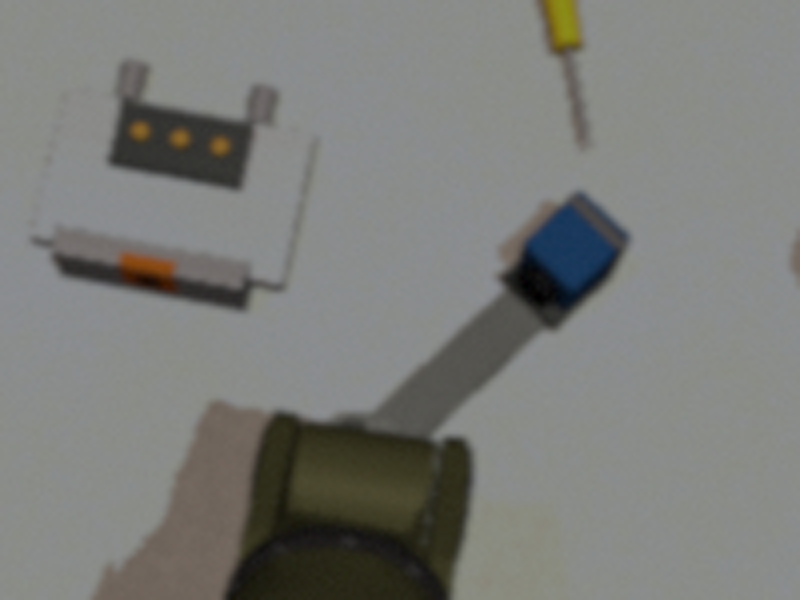

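View pics/side9.png

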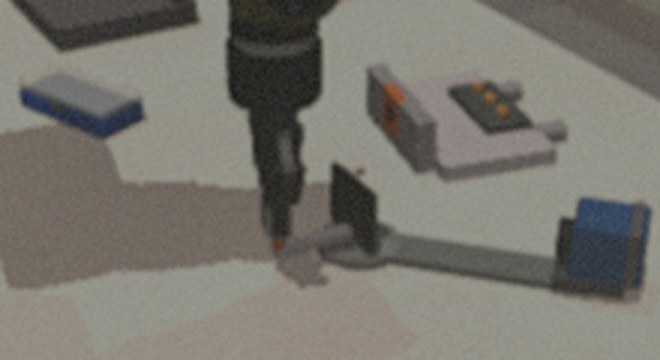

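```bash
python3 - <<'E'
from h import *
d=np.load('w9.npz');c=dict(intrinsics=d['K'],pose=d['P'])
big(d['im'],(80,0,240,140),3,'pics/w9a.png')
y=lambda a,b:np.degrees(np.arctan2((b-a)[1],(b-a)[0]))
# frame top front edge & back edge at z 74
a,b=back(c,88,117,74),back(c,308,45,74);print('frame',y(b,a)-90,np.linalg.norm(a-b))
a,b=back(c,99,98,74),back(c,292,37,74);print('glass',y(b,a)-90,(a+b)/2,np.linalg.norm(a-b))
a,b=back(c,248,236,25),back(c,209,113,25);print('leverL',y(a,b));a2,b2=back(c,289,248,25),back(c,240,102,25);print('leverR',y(a2,b2),np.linalg.norm((a-a2)))
Hh=np.array([467.4,-32.2])
for P in ([547.5,-29],[548,-29.5],[547.2,-28.5]): 
    P=np.array(P);n=P-Hh;na=np.degrees(np.arctan2(n[1],n[0]))
    for T in ([675.4,119.9],[675.9,121.3]):
        v=np.array(T)-P;s=np.radians(2*na+46.4);print(P,round(na,2),'y off',round(-v[0]*np.sin(s)+v[1]*np.cos(s),1))
E
```

```text
frame -0.896594354757525 64.09431490666354
glass -1.5814662338377588 [545.35697214 -32.91822581  74.        ] 55.51420799241468
leverL -2.1395475903711745
leverR 0.12985917249791443 19.031857543122808
[547.5 -29. ] 2.29 y off -5.6
[547.5 -29. ] 2.29 y off -5.1
[548.  -29.5] 1.92 y off -2.4
[548.  -29.5] 1.92 y off -1.9
[547.2 -28.5] 2.65 y off -8.7
[547.2 -28.5] 2.65 y off -8.2
```

View pics/w9a.png

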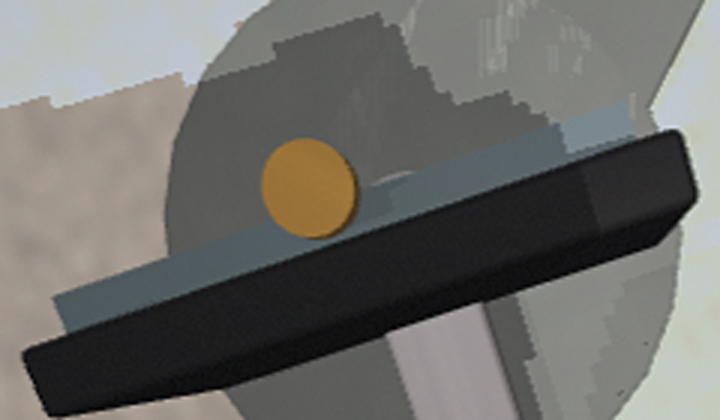

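```bash
cat > tri.py <<'E'
from h import *
C={}
for k in ('w1','w2','w7','w8','w9'):
    d=np.load(k+'.npz');C[k]=dict(intrinsics=d['K'],pose=d['P'])
def tri(obs):
    A=np.zeros((3,3));b=np.zeros(3)
    for k,u,v in obs:
        c=C[k];P=c['pose'];r=P[:3,:3]@np.linalg.solve(c['intrinsics'],[u,v,1.]);r/=np.linalg.norm(r)
        M=np.eye(3)-np.outer(r,r);A+=M;b+=M@P[:3,3]
    X=np.linalg.solve(A,b);return X,[np.round(proj(C[k],X)-[u,v],1) for k,u,v in obs]
E
python3 - <<'E'
from tri import *
pin=[('w1',281.3,299),('w7',243,256.6),('w8',341,89.5),('w9',183.7,62.3)]
print('pin rest',tri(pin[:3]));print('pin all',tri(pin))
print('handle top',tri([('w1',198.3,258.8),('w7',155,215),('w8',280.5,236)]))
print('glass a',tri([('w1',295.5,267.5),('w7',258.6,223),('w8',275,72)]))
print('glass b',tri([('w1',265.8,319.2),('w7',227,279),('w8',392,118)]))
print('handle now',back(C['w9'],276,324,79))
for z in(74,80,84): print(z,back(C['w9'],183.7,62.3,z))
E
```

```text
pin rest (array([547.02087826, -31.47218092,  78.00429859]), [array([-0. , -0.2]), array([-0.4,  0.1]), array([ 0.1, -0.8])])
pin all (array([546.97538288, -31.57941094,  77.70719642]), [array([-0.1, -0.2]), array([-0.4,  0.1]), array([ 0.3, -0.8]), array([-0.1, -0.2])])
handle top (array([485.47715819,  19.0008438 ,  79.3429745 ]), [array([-0.6,  0.4]), array([-0.1, -0.2]), array([-0.3, -1.1])])
glass a (array([565.04840694,  -4.15757329,  79.46285541]), [array([ 0.5, -0.4]), array([-2.1, -0.3]), array([ 0.9, -3. ])])
glass b (array([526.38658564, -54.94178911,  65.67380562]), [array([-1.9, -0.2]), array([0.1, 0.8]), array([-1.1, -3.1])])
handle now [466.80272793 -31.16795837  79.        ]
74 [547.55682606 -30.91222806  74.        ]
80 [546.5158575  -32.01224637  80.        ]
84 [545.82187847 -32.74559191  84.        ]
```

```bash
python3 - <<'E'
from h import *
im=np.load('w8.npz')['im'];big(im,(255,50,150,110),5,'pics/w8a.png')
E
```

```text
(no output)
```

View pics/w8a.png

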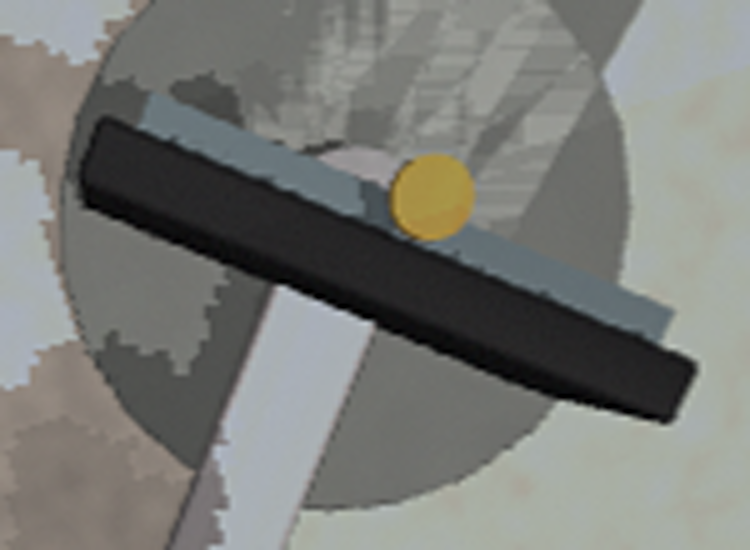

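Request:
{"method": "send_rows", "body": {"series": [[[0,-0.005,0],[0,0,0]],[[0,-0.0095,0],[0,0,0]],[[0,-0.0095,0],[0,0,0]],[[0,-0.0095,0],[0,0,0]]]}}

```text
clock: 15.72
position: [467.3, -34.4, 213.7]
eef_rot: [[0.952, -0.306, -0.004], [-0.306, -0.952, 0.002], [-0.005, -0.001, -1.0]]
ft_force: [-2.1, 2.1, 6.1]
gripper_width: 10.9
```

```bash
python3 - <<'E'
from tri import *
s=arm.read_state();print(s['clock'],s['position'],s['ft_force'],s['gripper_width'],abs(np.array(s['qvel'])).max())
c=arm.calibration('wrist');im=arm.read_camera('wrist');np.savez('w10.npz',im=im,K=c['intrinsics'],P=c['pose']);cv2.imwrite('pics/w10.png',im[:,:,::-1])
big(im,(70,0,250,340),2,'pics/w10a.png')
E
```

```text
15.725 [467.33096268 -34.44349158 213.74268708] [-2.05024457  2.09749881  6.07124939] 10.912975709461676 0.0021823462619953433
```

View pics/w10a.png

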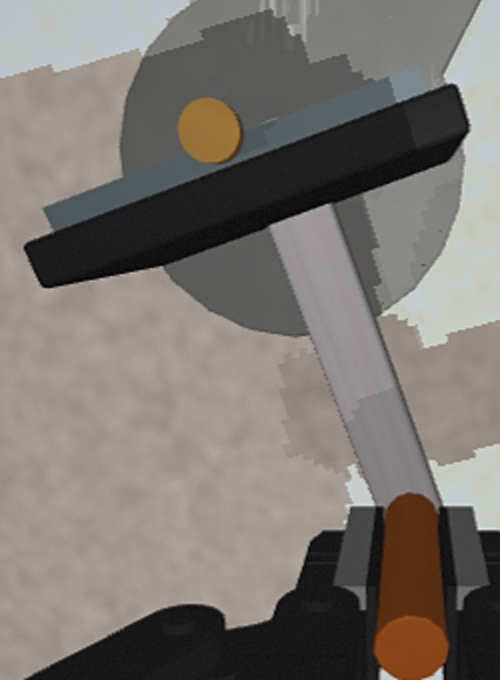

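```bash
python3 - <<'E'
from tri import *
d=np.load('w10.npz');c=dict(intrinsics=d['K'],pose=d['P'])
y=lambda a,b:np.degrees(np.arctan2((b-a)[1],(b-a)[0]))
a,b=back(c,82.5,122.5,74),back(c,299,42.5,74);print('frame',y(b,a)-90)
print('glass front edge',[y(back(c,70+412/2,70/2,74),back(c,70+43/2,208/2,74))-90])
L=[back(c,206,114,25),back(c,256,250,25)];R=[back(c,236.5,102.5,25),back(c,289,245,25)]
print('lever',y(L[1],L[0]),y(R[1],R[0]),y((L[1]+R[1])/2,(L[0]+R[0])/2))
H=back(c,275.5,324,79);print('H',H);P=np.array([547,-31.5])
for h in (H[:2],np.array([467.3,-34.4])): print(y(h,P), np.linalg.norm(h-P))
for l in (-45.7,-46.2,-46.5):
  for na in (0.5,1.5,2.0):
    v=np.array([675.6,120.6])-P;s=np.radians(2*na-l);print(l,na,round(-v[0]*np.sin(s)+v[1]*np.cos(s),1))
E
```

```text
frame 1.1061634063640327
glass front edge [np.float64(1.135124221649889)]
lever 0.4845964782320743 1.7628738211519728 1.1374311828178802
H [466.71413573 -33.27679252  79.        ]
1.2677959950101094 80.30552280788991
2.0838706309145163 79.75274289953919
-45.7 0.5 10.7
-45.7 1.5 3.8
-45.7 2.0 0.3
-46.2 0.5 9.0
-46.2 1.5 2.0
-46.2 2.0 -1.4
-46.5 0.5 7.9
-46.5 1.5 1.0
-46.5 2.0 -2.5
```

Request:
{"method": "send_rows", "body": {"series": [[[0,-0.001,0],[0,0,0]],[[0,-0.001,0],[0,0,0]],[[0,-0.001,0],[0,0,0]],[[0,-0.001,0],[0,0,0]]]}}

```text
clock: 16.27
position: [467.3, -34.7, 213.7]
eef_rot: [[0.952, -0.306, -0.004], [-0.306, -0.952, 0.002], [-0.005, -0.001, -1.0]]
ft_force: [-1.6, 1.7, 5.3]
gripper_width: 10.8
```

```bash
python3 - <<'E'
from h import *
s=arm.read_state();print(s['clock'],s['position'],s['ft_force'],s['gripper_width'])
print(arm.job_done())
E
```

```text
16.275 [467.32429365 -34.72499671 213.73718479] [-1.61262015  1.72825848  5.25716823] 10.789825864895787
the job is handed in; nothing more can be done
None
```

I stood the left-hand bar flush against the stage's near edge, orange target outward, and let go. Then I swung the mirror about 41° by its handle and handed the job in at 16.3 s with the handle still gripped. No verdict is reported.

**Bar:** a wrist picture taken after release put the target about 20 mm out from the edge and about 2 mm from its middle. The bar was upright and parallel to the edge within about 0.01 rad. A later top view showed it still in place.

**Mirror:** the mirror normal needed to be near 1.8°. My last estimates ran from 1.1° to 2.1°, so the line of sight should land within about 6 mm of the target's centre (20 mm allowed). The last joint-speed reading, just before a final 0.3 mm nudge, was nearly zero. The fingers stayed closed on the handle at about 11 mm.

**Disagreement:** my first pivot estimate was about 2 mm off, and the mirror angle from the picture disagreed with it by about 3.5°. I found the pivot again from the gold pin across four views and moved the handle a further 2–3 mm. After that the estimates agreed to about 1°.

**Other objects:** I kept clear of the case, bottle and jar on every move, but did not measure their positions again at the end.

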